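# Hold a paint test panel flush on the colour reader

## Robot

A 7-joint arm with a two-finger parallel gripper is mounted at the origin on the work surface. World frame = base frame: x ahead of the robot, y to its left, z up, the work surface at z = 0. Lengths are in mm, angles in rad, forces in N, time in s.
With the tool pointing down it reaches from about 400 to 850 mm from the base axis. Payload 4.5 kg.
Tool frame: the origin (TCP) lies midway between the tips of the shut fingers; the grasp point (between the pads) lies 19 mm behind it; z points along the fingers, x is the direction in which the jaws open and shut, and the axes are right-handed (so a half turn about z gives the same grasp; the last joint's range is limited). The gripper opens to 85 mm and grips with 20 to 120 N. Pads are 22 mm wide; open, the fingers measure 114 mm over their backs; the gripper's body (76 mm by 85 mm) begins 54 mm behind the grasp point. The pads swing forward as they close: fully open they stand 13 mm farther back than shut.
Start: joints at [-1.168, 0.689, -0.195, 1.565, 0.157, 0.902, -0.215], TCP at [225.293, 583.01, 200.617] pointing down, gripper open.
Joint ranges: [-3.01, 3.01], [-0.46, 2.08], [-1.47, 1.51], [0.13, 2.56], [-1, 4.14], [0.04, 2.09], [-2.66, 2.66]. Speed limits (rad/s): [2.57, 2.57, 3.14, 3.14, 3.14, 3.14, 3.14].

## Interface

Orientations are given as a unit quaternion [w, x, y, z].
In Python, from workcell import get_state, read_camera, close_job gives the robot as it stands. The module is installed in compiled form; this text tells all that it offers.
- The arm moves only by the tool play_rows, never from a script. Its argument "plan" is a list of rows, each a list of 2 entries, a list of its own where there are three numbers: the shift along the tool's x, y, z as a fraction of full scale, then the turn, a rotation vector about the tool's x, y, z as a fraction of full scale. A call has 1 to 20 rows; each row shifts and turns the commanded pose from where the row before left it, along the tool's axes as they then stand; what a row does not reach is not made up. Full scale, the value 1, is 300 mm for a shift and 0.5 rad for a turn. A row lasts 1/12 s, in which the tool goes at most 41.7 mm and 7.16 degrees, less where a joint would pass 70% of its speed; a pose out of reach is approached as far as the arm can. A call with a number of a shift or a turn outside -1 to 1 is refused whole. A call with a gripper value outside its range is refused whole. "grip" is the opening in per cent of the stroke, from 0 (shut) to 100 (fully open), set as the call begins (left out, the last holds). The fingers move at their own pace and stop on an object; the grip force is fixed at half the most. Time passes only in rows, so rows that do not move let the fingers close. It gives the time, the measured TCP pose, the force and the opening at its end, in the units of the state.
- get_state(): the state, without advancing time (a new reading comes with each control period).
- read_camera(name): name is "scene" or "top" or "wrist"; returns a dict with "frame" (400x640x3 uint8, blue, green, red), "range_z" (400x640 float32, mm along the optical axis (not along the pixel's ray), 0 where there is no reading), "fov_y" (degrees; the focal length in pixels is half the picture's height over the tangent of half this angle, whatever the lens; pixels are square), "cx", "cy" (the principal point, pixels), "rvec" (rotation vector, rad) and "tvec" (3), from world to camera coordinates, as OpenCV has them. Camera axes: x right, y down, z forward; pixel columns grow to the right and rows downward; lengths in mm; the calibration is good to about 2 mm. A picture is of the moment at which its call begins.
- close_job(): hands the job in, once; it reports no verdict.
The state is a dict: "time_s": time; "qpos": joint angles; "qd": joint speeds; "tau": joint torques, N m; "position": TCP position; "tcp_rot": TCP orientation; "wrist_force": force on the tool from outside, world axes, zero at the start; "ft_torque": the same for the moment, N m; "width": opening from 0.0 (shut) to 1.0 (fully open).
Only numpy, scipy, OpenCV 4.12 (cv2) and the standard library are available. Lean on these libraries where they do the work, as an engineer would, in place of code of your own. Each camera call takes 0.05 s, during which the arm holds its last target.

## Task

Swing the clear splash guard in front of the colour reader all the way down towards you, then pick up the blue test panel by its handle and set its flat underside flush on the reader's sloped face, covering the round black window with the panel centred on it. Finish while still gripping the handle and pressing the panel against the face with a light but definite push: the reading is taken in your hold, so do not let go. Leave the white panel and the other things on the bench where they are.

Things in the scene. Friction and masses are not known exactly. Their poses are not given: they have to be found in the camera images.
- blue_panel: The test panel to read, blue: plate 90 mm (x) by 60 mm (y) by 4 mm, with a handle in the middle of its top: a black pad 50 x 22 mm up to 8 mm high and on it a blue block 44 mm long in x, 14 mm thick in y, its top 42 mm above the underside. Lies flat, handle up, 0.13 to 0.25 kg. Origin: centre of the flat underside; z out of the handle. Either end may point up the slope.
- white_panel: The same panel in white, lying beside the blue one (they may be swapped). Leave it alone.
- reader: The colour reader, fixed to the bench, turned up to about 15 degrees either way. White base 210 mm (x, from -100 to +110) by 170 mm (y) by 90 mm high, with a blue ridge 50 mm long at the rear up to 120 mm high. Origin on the bench under its middle; -x is its front, towards the robot.
- stage: Rigid sloped face: flat grey plate 130 mm (x, up the slope) by 140 mm (y), locked at 14 to 28 deg from level, different each time, facing the robot and up. No ledge: only the hand keeps a panel there. It wants a push of about 10 N square to it (3 to 25 N is good). Origin: middle of its lower edge, on the surface, 100 mm above the bench, 65 mm in front of the reader's origin; z is the outward normal.
- window (a point): Centre of the round black window (32 mm across, white rim) in the middle of the sloped face, on its surface, 65 mm up the slope from the stage's origin. Axes as stage.
- guard (a joint): Opening of the clear splash guard, rad: 0 = upright in front of the face, 1.5 = swung down towards the robot, sticking out almost level 65 to 75 mm above the bench. Starts between 0 and 0.12. A light hinge (under 0.1 Nm of friction, damped): once pulled about 0.6 past upright it sinks down slowly by itself and stays down.
- guard_bar (a point): Middle of the orange round bar along the guard's free edge (14 mm thick, 160 mm long along the reader's y); 150 mm from the hinge. The guard below it is a clear 6 mm pane in a blue frame 10 mm thick. Behind the bar (the stage's side) there is free room above the face to hook it from above. Axes at joint 0 as reader.
- guard_hinge (a point): The guard's bottom hinge line, 64 mm above the bench, 115 mm in front of the reader's origin, along the reader's y.
- tin: Paint tin, 100 mm across, 120 mm high, loose bystander. Origin under its middle.
- beaker: Open steel beaker, 90 mm across, 110 mm high, loose bystander. Origin under its middle.
- jar: Amber jar, 60 mm across, 80 mm high, loose bystander. Origin under its middle.
- spatula: Spatula lying flat, bystander.
- applicator: Aluminium film applicator bar, 30 x 90 x 25 mm, bystander. Origin under its middle.
- thinner: White bottle, 70 mm across, 170 mm high, loose bystander. Origin under its middle.
There are look-alikes about, which are no part of the job. Of the things shaped like the blue_panel, the blue one is meant.

How it is judged:
By the outcome, as a careful person would: the job done as asked, in the order asked, and still so for the second after the job is handed in, while the arm keeps its last pose, push and grip.
It also fails if it takes over 54 s, if anything falls off the work surface, if the arm or the gripper's body presses on something with over 40 N, if the wrist force passes 120 N, or if a joint passes its speed limit or range.

## Working session

There is one attempt and no reset: what is moved stays moved. The work goes in short steps, Python scripts to look and compute and a tool call to move; the robot and the scene stay as the last step left them, time stands still between calls to the robot, and variables do not carry over. Pictures are saved under pics/ and viewed, and the job is handed in when it is done.

Besides the shell and the picture viewer there is one more tool, called after "Emit:" by a JSON object that holds its "api" and its "payload". play_rows: Moves the arm, as the interface text tells. Shift numbers are shares of 300 mm and turn numbers shares of 0.5 rad, none past 1 either way. Its arguments: {"type":"object","properties":{"plan":{"type":"array"},"grip":{"type":"number"}},"required":["plan"]}

```bash
mkdir -p pics
cat > h.py <<'E'
import numpy as np, cv2
from workcell import get_state, read_camera, close_job
from scipy.spatial.transform import Rotation as R
def cam(n):
    c=read_camera(n); c['f']=200/np.tan(np.radians(c['fov_y'])/2); c['R']=R.from_rotvec(np.ravel(c['rvec'])).as_matrix(); c['t']=np.ravel(c['tvec']); return c
def px(c,u,v,z=None):
    if z is None: z=c['range_z'][int(v),int(u)]
    p=np.array([(u-c['cx'])/c['f']*z,(v-c['cy'])/c['f']*z,z]); return c['R'].T@(p-c['t'])
def cloud(c):
    v,u=np.mgrid[0:400,0:640]; z=c['range_z']
    p=np.stack([(u-c['cx'])/c['f']*z,(v-c['cy'])/c['f']*z,z],-1); return (p-c['t'])@c['R']
def proj(c,P):
    q=c['R']@np.asarray(P)+c['t']; return q[:2]/q[2]*c['f']+[c['cx'],c['cy']]
E
python3 - <<'E'
from h import *
import pickle
for n in ['scene','top','wrist']:
    c=cam(n); cv2.imwrite(f'pics/{n}0.png',c['frame']); pickle.dump(c,open(f'{n}0.pkl','wb')); print(n,c['fov_y'],c['cx'],c['cy'],-c['R'].T@c['t'])
s=get_state(); print(s)
E
```

```text
scene 47.05257622483918 315.13408509610963 209.1656255833738 [1497.35577648 -798.50548765 1392.63478093]
top 44.17595443685903 311.81811083879234 197.86960851761964 [ 256.40193566   -8.14574319 1689.31532425]
wrist 66.45697736153127 315.49200767602963 199.223102827805 [152.34271797 611.18137048 373.08398204]
{'time_s': 0.15, 'qpos': array([-1.16820124,  0.68978352, -0.19449948,  1.56606196,  0.15728049,
        0.90248331, -0.21513285]), 'qd': array([ 0.00152747, -0.00198011,  0.00017523, -0.00423439, -0.00171448,
        0.00017459,  0.00058254]), 'tau': array([-1.54093170e-03, -5.39935184e+01, -1.26807433e+00, -1.58717269e+01,
        9.39011690e-03,  6.57094235e-03,  3.50075561e-05]), 'position': array([225.16906659, 582.4852634 , 199.98395954]), 'tcp_rot': array([ 4.21855813e-04,  8.24771846e-01,  5.65465248e-01, -5.27730678e-04]), 'wrist_force': array([-0.25253411,  0.10759605, -0.08098746]), 'ft_torque': array([-0.00257794, -0.01426039, -0.02152802]), 'width': 0.9980775867060592}
```

View pics/scene0.png

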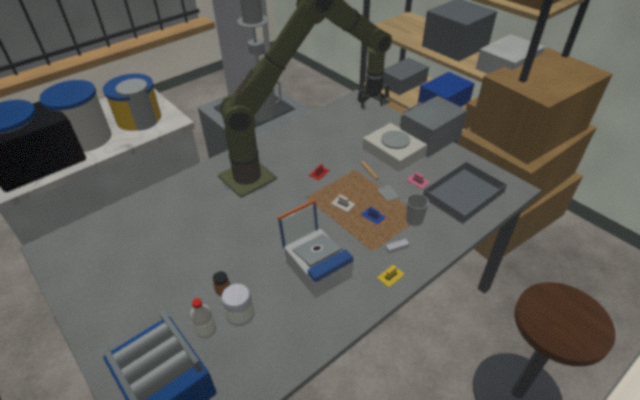

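View pics/top0.png

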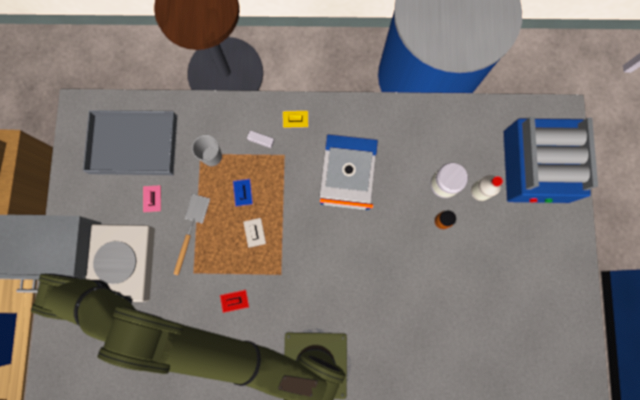

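View pics/wrist0.png

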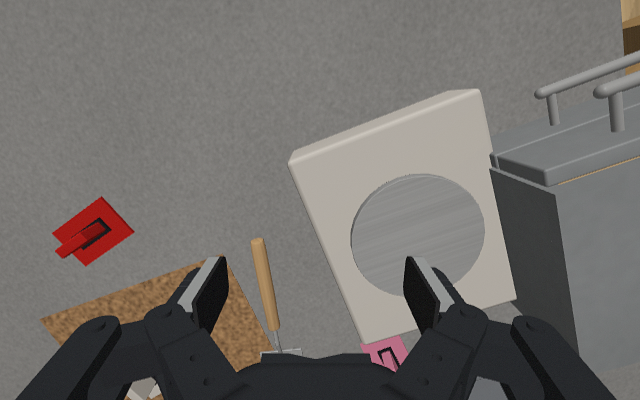

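Candidates for the blue panel in the top view are blue (243,192), white (254,232), pink (151,198), red (234,301) and yellow (295,119). I choose blue at (243,192) on the cork mat. The reader is at (349,170) with the orange bar at (346,204).

Run:
```python
from h import *
import pickle
c=pickle.load(open('top0.pkl','rb'))
im=c['frame']
a=cv2.resize(im[160:260,195:295],None,fx=6,fy=6,interpolation=cv2.INTER_CUBIC)
b=cv2.resize(im[125:225,300:400],None,fx=6,fy=6,interpolation=cv2.INTER_CUBIC)
cv2.imwrite('pics/ca.png',a);cv2.imwrite('pics/cb.png',b)
P=cloud(c)
for u,v in [(243,192),(236,182),(254,232),(349,170),(340,160),(349,185),(360,160),(350,142),(346,204),(324,200),(370,206),(260,139),(206,150)]: print(u,v,P[v,u].round(1))
hsv=cv2.cvtColor(im,cv2.COLOR_BGR2HSV)
m=(hsv[...,0]>100)&(hsv[...,0]<130)&(hsv[...,1]>130)
m[:, :220]=0; m[:,270:]=0; m[:170]=0;m[215:]=0
pts=np.argwhere(m)[:,::-1].astype(np.float32); print(len(pts),cv2.minAreaRect(pts))
w=cv2.boxPoints(cv2.minAreaRect(pts))
print(np.array([px(c,u,v,c['range_z'].max() and (c['R']@np.array([400,150,4])+c['t'])[2]) for u,v in w]).round(1))
# stage
Q=P[145:200,320:380].reshape(-1,3)
im2=im[145:200,320:380].reshape(-1,3)
h2=hsv[145:200,320:380].reshape(-1,3)
k=(Q[:,2]>95)&(Q[:,2]<175)&(h2[:,1]<60)&(h2[:,2]>100)&(h2[:,2]<190)
Q=Q[k]
for i in range(5):
    ce=Q.mean(0);n=np.linalg.svd(Q-ce,full_matrices=False)[2][2]; n*=np.sign(n[2]); d=(Q-ce)@n; Q=Q[abs(d)<max(3,1.5*d.std())]
print(len(Q),d.std(),ce,n,np.degrees(np.arccos(n[2])),np.degrees(np.arctan2(-n[1],-n[0])))
```

```text
243 192 [567.7 259.2  26.2]
236 182 [606.7 288.4   6.3]
254 232 [428.6 214.   42. ]
349 170 [ 630.9 -100.2  108.2]
340 160 [661.3 -69.9 120. ]
349 185 [ 581.3 -100.6  104.8]
360 160 [ 659.7 -134.5  129.6]
350 142 [ 723.4 -102.5  118.1]
346 204 [501.  -85.6 208.1]
324 200 [510.7 -18.5 217.6]
370 206 [ 493.3 -156.9  224.2]
260 139 [758.8 207.8  22.4]
206 150 [721.3 400.4   4.7]
385 ((242.27723693847656, 192.2722625732422), (24.278907775878906, 16.020099639892578), 84.2894058227539)
[[602.5 292.2  42.4]
 [608.8 237.7  42.5]
 [527.6 228.2  28. ]
 [521.3 282.7  27.9]]
894 1.6810457478830823 [632.81005455 -95.04890756 116.15966281] [-0.2528006   0.02659051  0.96715294] 14.725901904627698 -6.00450532545407
```

View pics/ca.png

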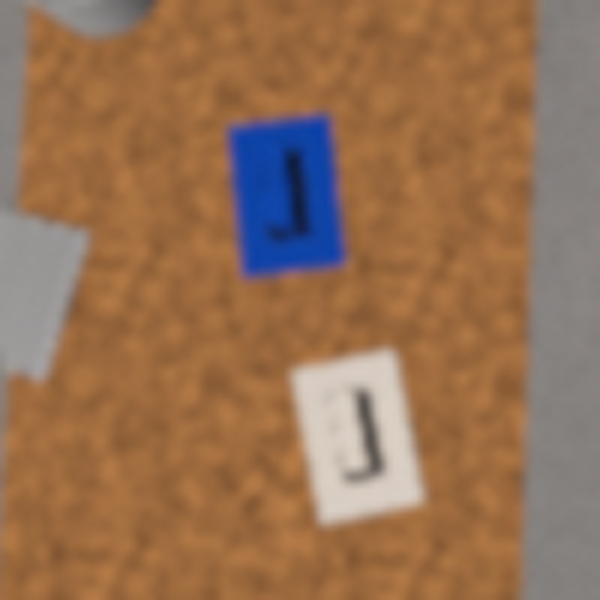

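View pics/cb.png

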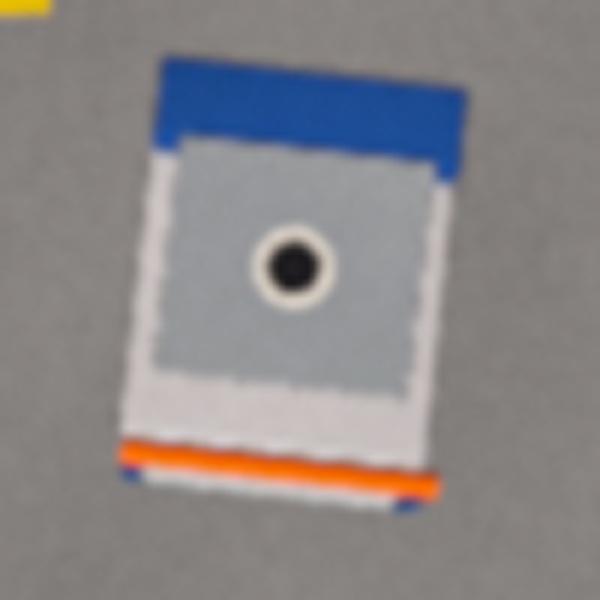

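The crop confirms the blue panel with its handle at (243,192), long axis nearly along world x. It also shows the window at about (348.7,169.5). Next I compute the geometry.

```bash
cat >> h.py <<'E'
def atz(c,u,v,z):
    o=-c['R'].T@c['t']; d=c['R'].T@np.array([(u-c['cx'])/c['f'],(v-c['cy'])/c['f'],1]); return o+d*(z-o[2])/d[2]
def rows(target,Rt=None,s=None):
    s=s or get_state(); q=s['tcp_rot']; Rc=R.from_quat([q[1],q[2],q[3],q[0]])
    d=Rc.inv().apply(np.asarray(target)-s['position'])
    print('tool-frame shift/300',(d/300).round(4))
    if Rt is not None: print('turn/0.5',((Rc.inv()*Rt).as_rotvec()/0.5).round(4))
E
python3 - <<'E'
from h import *
import pickle
c=pickle.load(open('top0.pkl','rb'))
w=atz(c,348.7,169.5,116.5); print('win',w)
l=atz(c,300+120/6,125+452/6,214);r=atz(c,300+439/6,125+488/6,214);print('bar',l,r,(l+r)/2,np.linalg.norm(l-r),np.degrees(np.arctan2(l[0]-r[0],l[1]-r[1])))
# ridge corners z=120
a=atz(c,300+163/6,125+57/6,120);b=atz(c,300+467/6,125+89/6,120);print(a,b,np.linalg.norm(a-b),np.degrees(np.arctan2(a[0]-b[0],a[1]-b[1])))
for C in [(229,127),(327,117),(346,265),(244,277)]: print(atz(c,195+C[0]/6,160+C[1]/6,4).round(1))
a=np.radians(-6.3); X=np.array([np.cos(a),np.sin(a),0]); O=w+2*X; print('reader O',O,'bar0',O-115*X)
Rt=R.from_matrix(np.stack([[-np.sin(a),np.cos(a),0],X,[0,0,-1]],1)); rows([530,-90,270],Rt)
E
```

```text
win [630.60255464 -98.69699611 116.5       ]
bar [510.14993749  -6.40521573 214.        ] [ 494.05781874 -167.48291542  214.        ] [502.10387811 -86.94406557 214.        ] 161.87952811981307 5.705081023969619
[747.6083629  -26.86728254 120.        ] [ 731.39901602 -194.01393839  120.        ] 167.93078182884884 5.539040399026071
[610.  298.9   4. ]
[616.7 241.8   4. ]
[529.4 227.4   4. ]
[521.5 286.2   4. ]
reader O [632.59047656 -98.91646473 116.5       ] bar0 [518.28496668 -86.29701896 116.5       ]
tool-frame shift/300 [-1.7249  1.7559 -0.2309]
turn/0.5 [-2.000e-04  2.700e-03 -5.177e-01]
```

Emit:
{"api": "play_rows", "payload": {"plan": [[[-0.06,0.06,-0.02],[0,0,0]],[[-0.08,0.08,-0.02],[0,0,0]],[[-0.09,0.09,-0.02],[0,0,0]],[[-0.09,0.09,-0.02],[0,0,0]],[[-0.09,0.09,-0.02],[0,0,0]],[[-0.09,0.09,-0.02],[0,0,0]],[[-0.09,0.09,-0.02],[0,0,0]],[[-0.09,0.09,-0.02],[0,0,0]],[[-0.09,0.09,-0.02],[0,0,0]],[[-0.09,0.09,-0.02],[0,0,0]],[[-0.09,0.09,-0.02],[0,0,0]],[[-0.09,0.09,-0.02],[0,0,0]],[[-0.09,0.09,0],[0,0,0]],[[-0.09,0.09,0],[0,0,0]],[[-0.09,0.09,0],[0,0,0]],[[-0.09,0.09,0],[0,0,0]],[[-0.09,0.09,0],[0,0,0]],[[-0.09,0.1,0],[0,0,0]],[[-0.08,0.09,0],[0,0,0]],[[-0.06,0.07,0],[0,0,0]]], "grip": 0}}

```text
time_s: 1.82
position: [529.6, -91.5, 272.3]
tcp_rot: [0.001, 0.826, 0.564, -0.0]
wrist_force: [0.6, 1.0, 0.5]
width: -0.005
```

Emit:
{"api": "play_rows", "payload": {"plan": [[[0,0,0],[0,0,-0.2]],[[0,0,0],[0,0,-0.2]],[[0,0,0],[0,0,-0.1]],[[0,0,0],[0,0,0]],[[0,0,0],[0,0,0]]]}}

```text
time_s: 2.23
position: [528.7, -87.6, 272.3]
tcp_rot: [-0.0, 0.748, 0.663, -0.0]
wrist_force: [-0.2, 0.5, -0.6]
width: -0.001
```

Run:
```python
from h import *
import pickle
s=get_state(); print(s['position'],s['width'],s['qpos'])
a=np.radians(-5.7); X=np.array([np.cos(a),np.sin(a),0])
Rt=R.from_matrix(np.stack([[-np.sin(a),np.cos(a),0],X,[0,0,-1]],1)); rows([533,-90,270],Rt)
c=cam('wrist'); pickle.dump(c,open('wrist1.pkl','wb'));cv2.imwrite('pics/w1.png',c['frame'])
```

```text
[528.71365323 -87.61324206 272.34547993] -0.0011253716976610132 [ 0.23931011  0.48874956 -0.25361614  1.73598705  0.14650164  0.93599392
  1.3772693 ]
tool-frame shift/300 [-0.0062  0.0151  0.0078]
turn/0.5 [-0.0013 -0.0004 -0.042 ]
```

View pics/w1.png

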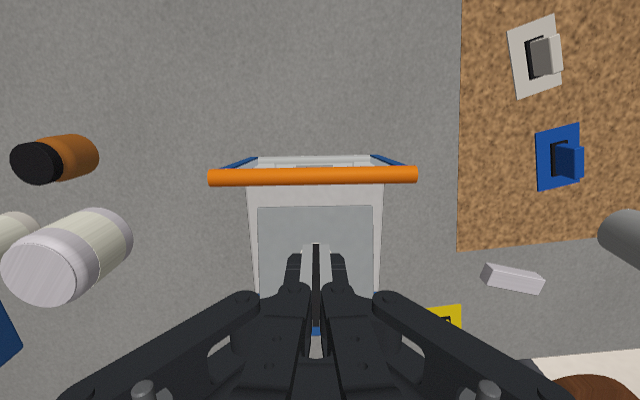

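The bar spans (209,178) to (417,174) in the wrist view, and the fingertips at (316,245) are behind it.

Run:
```python
from h import *
import pickle
c=pickle.load(open('wrist1.pkl','rb'))
print('cam',-c['R'].T@c['t'])
l=atz(c,417,174,213);r=atz(c,209,178,213);print(l,r,np.linalg.norm(l-r),np.degrees(np.arctan2(l[0]-r[0],l[1]-r[1])))
print(px(c,313,177),px(c,350,177))
print('tip',proj(c,[528.7,-87.6,272.3]))
```

```text
cam [451.22575413 -78.14085286 445.63744331]
[514.83662452  -6.01225531 213.        ] [ 498.36264427 -167.770467    213.        ] 162.59492943189034 5.815138129533506
[505.51504559 -86.54268442 220.852601  ] [508.97758945 -58.75049145 220.53920985]
tip [315.31581994 233.2040877 ]
```

Emit:
{"api": "play_rows", "payload": {"plan": [[[0,0.025,0],[0,0,-0.04]],[[0,0,0.05],[0,0,0]],[[0,0,0.06],[0,0,0]],[[0,0,0.06],[0,0,0]],[[0,0,0.05],[0,0,0]],[[0,0,0.05],[0,0,0]],[[0,0,0],[0,0,0]]]}}

```text
time_s: 2.87
position: [535.0, -88.2, 189.0]
tcp_rot: [-0.002, 0.741, 0.672, -0.002]
wrist_force: [0.1, 0.4, -0.4]
width: -0.001
```

Emit:
{"api": "play_rows", "payload": {"plan": [[[0,-0.03,0],[0,0,0]],[[0,-0.03,0],[0,0,0]],[[0,-0.03,0],[0,0,0]],[[0,-0.03,0.002],[0,0,0]],[[0,-0.03,0.004],[0,0,0]],[[0,-0.03,0.006],[0,0,0]],[[0,-0.03,0.008],[0,0,0]],[[0,-0.03,0.01],[0,0,0]],[[0,-0.03,0.01],[0,0,0]],[[0,-0.03,0.012],[0,0,0]],[[0,-0.03,0.012],[0,0,0]],[[0,0,0],[0,0,0]]]}}

```text
time_s: 3.87
position: [436.5, -78.7, 172.6]
tcp_rot: [-0.0, 0.741, 0.671, -0.001]
wrist_force: [-0.4, 0.7, 0.7]
width: -0.0
```

Run:
```python
from h import *
import pickle
s=get_state(); print(s['position'],s['wrist_force'])
for n in['wrist','top']:
  c=cam(n); pickle.dump(c,open(n+'2.pkl','wb'));cv2.imwrite(f'pics/{n}2.png',c['frame'])
```

```text
[436.49247235 -78.6594003  172.59812546] [-0.3935346   0.66360052  0.68866849]
```

View pics/wrist2.png

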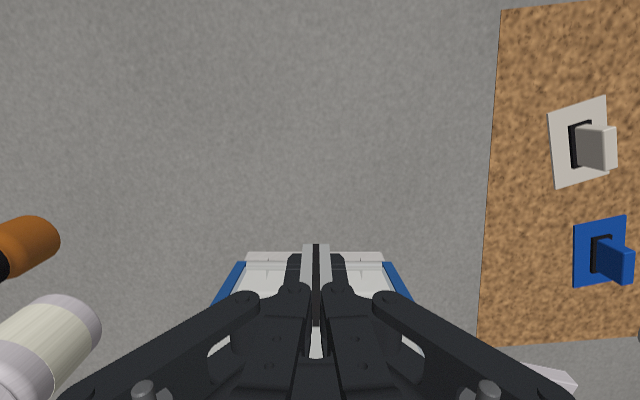

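Run:
```python
from h import *
c=cam('scene');a=cv2.resize(c['frame'][170:310,240:400],(800,700//1*1),interpolation=cv2.INTER_CUBIC)[:600];cv2.imwrite('pics/s2c.png',a)
```

```text
(no output)
```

View pics/top2.png

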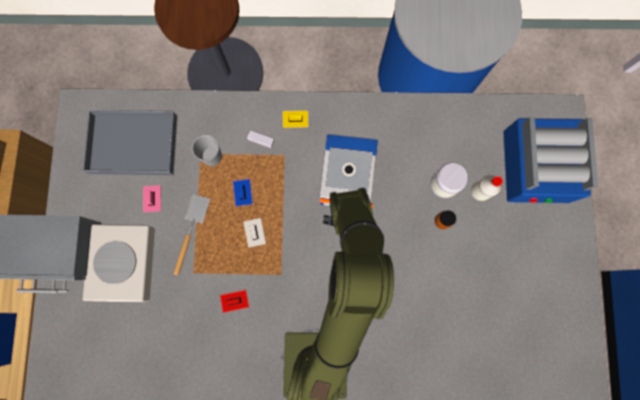

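View pics/s2c.png

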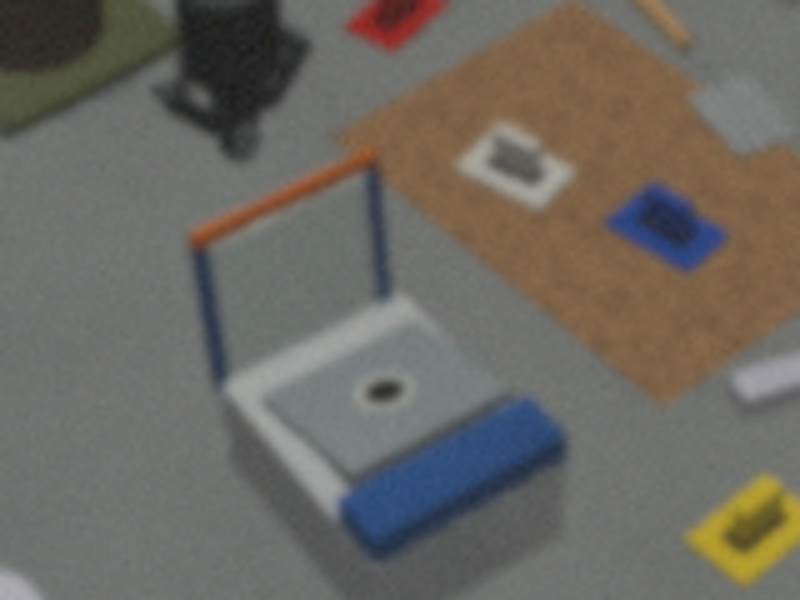

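Run:
```python
from h import *
import pickle
c=cam('scene'); t=cam('top'); im=t['frame']
cv2.imwrite('pics/t3c.png',cv2.resize(im[125:225,300:400],None,fx=6,fy=6,interpolation=cv2.INTER_CUBIC))
# scene bar ends in crop scale 5
for uv,n in [((240+195/5,170+240/5),'r'),((240+375/5,170+155/5),'l')]:
    for z in (180,195,205,213,220): print(n,z,atz(c,*uv,z).round(1))
print(proj(c,[436,-79,172.6]), proj(c,[506,-87,213]), proj(t,[506,-87,213]))
```

```text
r 180 [ 471.2 -146.8  180. ]
r 195 [ 483.9 -154.9  195. ]
r 205 [ 492.4 -160.3  205. ]
r 213 [ 499.2 -164.6  213. ]
r 220 [ 505.1 -168.3  220. ]
l 180 [488.5  13.7 180. ]
l 195 [500.9   3.6 195. ]
l 205 [509.3  -3.1 205. ]
l 213 [515.9  -8.4 213. ]
l 220 [521.7 -13.1 220. ]
[287.81357512 206.21841347] [296.9592804  209.19050645] [346.539553  202.1152365]
```

View pics/t3c.png

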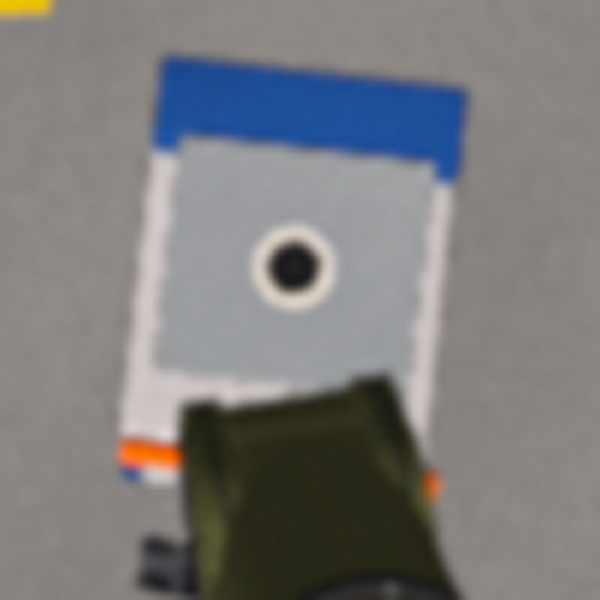

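The guard is still upright: the bar triangulates to (506,-87,213), and the fingertip hooked too shallowly. I'll redo it with a deeper hook, pulling slower with checks.

Emit:
{"api": "play_rows", "payload": {"plan": [[[0,0,-0.06],[0,0,0]],[[0,0,-0.08],[0,0,0]],[[0,0,-0.08],[0,0,0]],[[0,0,-0.06],[0,0,0]],[[0,0.06,0],[0,0,0]],[[0,0.09,0],[0,0,0]],[[0,0.09,0],[0,0,0]],[[0,0.09,0],[0,0,0]],[[0,0.03,0],[0,0,0]],[[0,0,0.06],[0,0,0]],[[0,0,0.08],[0,0,0]],[[0,0,0.08],[0,0,0]],[[0,0,0.05],[0,0,0]],[[0,0,0.02],[0,0,0]],[[0,0,0],[0,0,0]]]}}

```text
time_s: 5.37
position: [544.8, -89.3, 168.2]
tcp_rot: [-0.001, 0.741, 0.671, -0.001]
wrist_force: [0.1, -1.0, -0.0]
width: 0.0
```

Emit:
{"api": "play_rows", "payload": {"plan": [[[0,-0.03,0],[0,0,0]],[[0,-0.03,0],[0,0,0]],[[0,-0.02,0],[0,0,0]],[[0,-0.02,0],[0,0,0]],[[0,-0.02,0],[0,0,0]],[[0,-0.02,0],[0,0,0]]]}}

```text
time_s: 5.87
position: [503.9, -85.2, 170.0]
tcp_rot: [0.001, 0.741, 0.671, 0.001]
wrist_force: [0.8, 0.1, -1.0]
width: -0.001
```

Run:
```python
from h import *
import pickle
s=get_state(); print(s['position'],s['wrist_force'])
c=cam('scene');a=cv2.resize(c['frame'][170:290,240:400],(800,600),interpolation=cv2.INTER_CUBIC);cv2.imwrite('pics/s4c.png',a)
```

```text
[503.88517523 -85.2084628  169.95063002] [ 0.81887383  0.13347217 -0.96210843]
```

View pics/s4c.png

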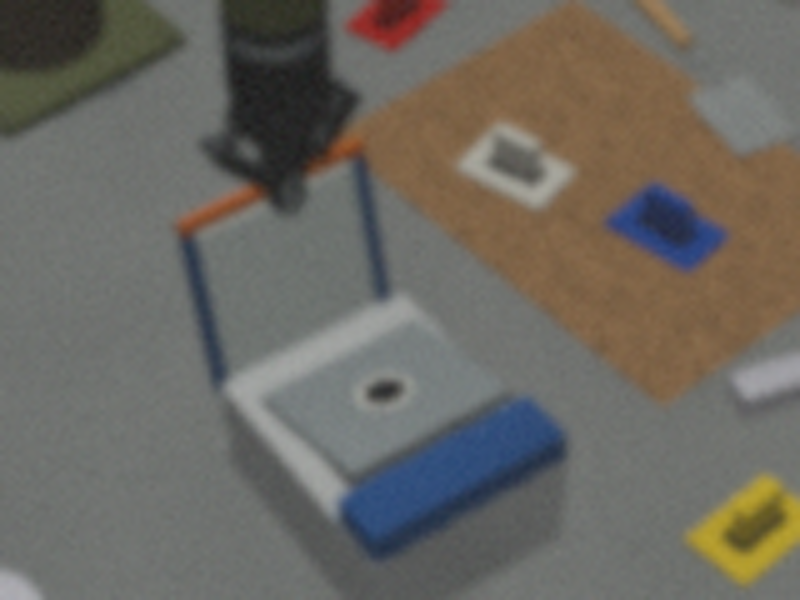

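Emit:
{"api": "play_rows", "payload": {"plan": [[[0,-0.03,0.004],[0,0,0]],[[0,-0.03,0.008],[0,0,0]],[[0,-0.03,0.01],[0,0,0]],[[0,-0.03,0.014],[0,0,0]],[[0,-0.03,0.018],[0,0,0]],[[0,-0.03,0.02],[0,0,0]],[[0,-0.02,0.02],[0,0,0]],[[0,-0.02,0.02],[0,0,0]],[[0,0,0],[0,0,0]]]}}

```text
time_s: 6.67
position: [435.8, -78.6, 134.5]
tcp_rot: [-0.001, 0.741, 0.671, -0.001]
wrist_force: [-0.7, -0.5, -1.1]
width: 0.001
```

Run:
```python
from h import *
import pickle
s=get_state(); print(s['position'],s['wrist_force'])
c=cam('scene');a=cv2.resize(c['frame'][170:290,240:400],(800,600),interpolation=cv2.INTER_CUBIC);cv2.imwrite('pics/s5c.png',a)
```

```text
[435.78224938 -78.61253961 134.5112441 ] [-0.74257326 -0.50254801 -1.07780664]
```

View pics/s5c.png

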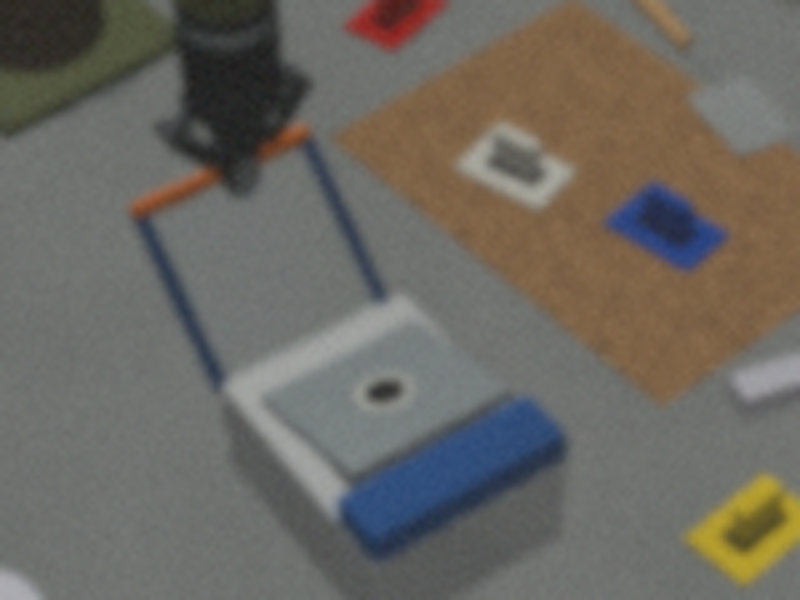

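Emit:
{"api": "play_rows", "payload": {"plan": [[[0,-0.01,0.03],[0,0,0]],[[0,-0.01,0.03],[0,0,0]],[[0,-0.01,0.03],[0,0,0]],[[0,-0.01,0.02],[0,0,0]],[[0,0,0],[0,0,0]]]}}

```text
time_s: 7.13
position: [425.6, -77.4, 101.7]
tcp_rot: [-0.0, 0.741, 0.671, -0.0]
wrist_force: [-0.5, -0.3, 0.5]
width: 0.001
```

Run:
```python
from h import *
import pickle
s=get_state(); print(s['position'],s['wrist_force'])
c=cam('scene');a=cv2.resize(c['frame'][170:290,240:400],(800,600),interpolation=cv2.INTER_CUBIC);cv2.imwrite('pics/s6c.png',a)
```

```text
[425.64855649 -77.42185823 101.6645783 ] [-0.49750291 -0.28388778  0.48734077]
```

View pics/s6c.png

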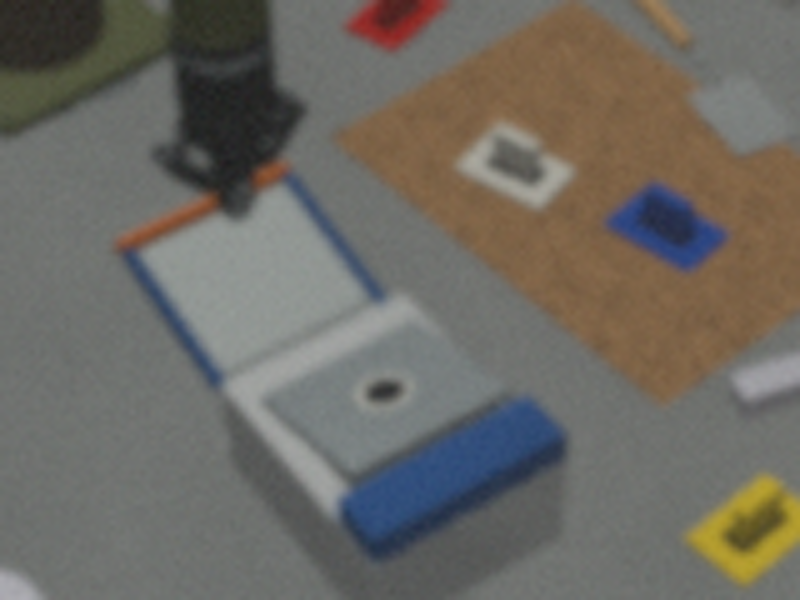

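Emit:
{"api": "play_rows", "payload": {"plan": [[[0,0,-0.06],[0,0,0]],[[0,0,-0.1],[0,0,0]],[[0,0,-0.1],[0,0,0]],[[0,0,-0.1],[0,0,0]],[[0,0,-0.1],[0,0,0]],[[0.05,0.02,-0.1],[0,0,-0.1]],[[0.1,0.05,-0.06],[0,0,-0.1]],[[0.1,0.05,0],[0,0,-0.1]],[[0.1,0.05,0],[0,0,-0.1]],[[0.1,0.05,0],[0,0,-0.08]],[[0.1,0.06,0],[0,0,0]],[[0.1,0.07,0],[0,0,0]],[[0.1,0.07,0],[0,0,0]],[[0.1,0.07,0],[0,0,0]],[[0.1,0.07,0],[0,0,0]],[[0.08,0.07,0],[0,0,0]],[[0.06,0.06,0],[0,0,0]],[[0,0,0],[0,0,0]]], "grip": 100}}

```text
time_s: 8.68
position: [603.9, 274.4, 288.4]
tcp_rot: [-0.001, 0.654, 0.757, 0.003]
wrist_force: [-0.6, 1.0, -0.0]
width: 1.001
```

Run:
```python
from h import *
import pickle
s=get_state(); print(s['position'],s['width'])
for n in['wrist','top']:
  c=cam(n); pickle.dump(c,open(n+'3.pkl','wb'));cv2.imwrite(f'pics/{n}3.png',c['frame'])
```

```text
[603.89258668 274.43276725 288.38502383] 1.0011141477174894
```

View pics/wrist3.png

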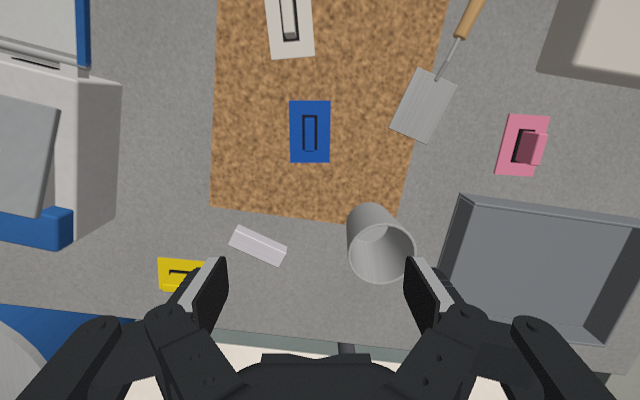

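View pics/top3.png

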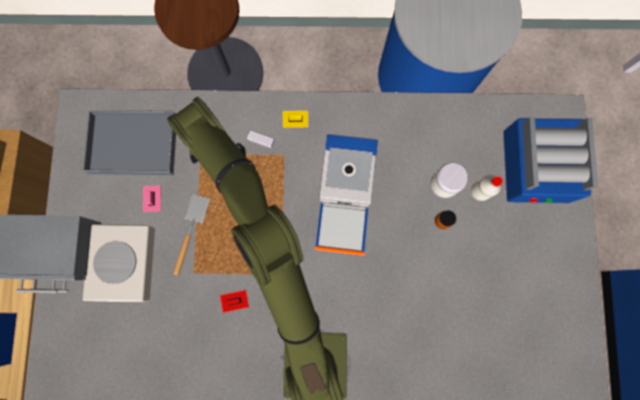

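The guard now lies down, bar at (341,250) in the top view. The blue panel is at (310,131) in the wrist view. Next I fit its pose.

Run:
```python
from h import *
import pickle
c=pickle.load(open('wrist3.pkl','rb')); im=c['frame']
hsv=cv2.cvtColor(im,cv2.COLOR_BGR2HSV)
m=((hsv[...,0]>100)&(hsv[...,0]<130)&(hsv[...,1]>120)).astype(np.uint8); m2=np.zeros_like(m); m2[90:170,280:340]=m[90:170,280:340]
pts=np.argwhere(m2)[:,::-1].astype(np.float32); r=cv2.minAreaRect(pts); print(r)
W=np.array([atz(c,u,v,4) for u,v in cv2.boxPoints(r)]); print(W.round(1),W.mean(0))
for i in range(4):
    d=W[(i+1)%4]-W[i]; print(np.linalg.norm(d),np.degrees(np.arctan2(d[1],d[0])))
cv2.imwrite('pics/wc3.png',cv2.resize(im[90:170,270:350],None,fx=7,fy=7,interpolation=cv2.INTER_CUBIC))
print('px0',px(c,310,131))
```

```text
((309.0, 131.5), (61.0, 40.0), 90.0)
[[533.1 227.5   4. ]
 [524.8 283.9   4. ]
 [611.8 297.9   4. ]
 [620.5 237.9   4. ]] [572.56150197 261.79841721   4.        ]
57.04315164966826 98.33575339986781
88.05018567703837 9.12285738613869
60.61524338728268 -81.73086392395999
88.00311753008941 -173.20256965802002
px0 [566.69039993 262.86588903  41.67451791]
```

View pics/wc3.png

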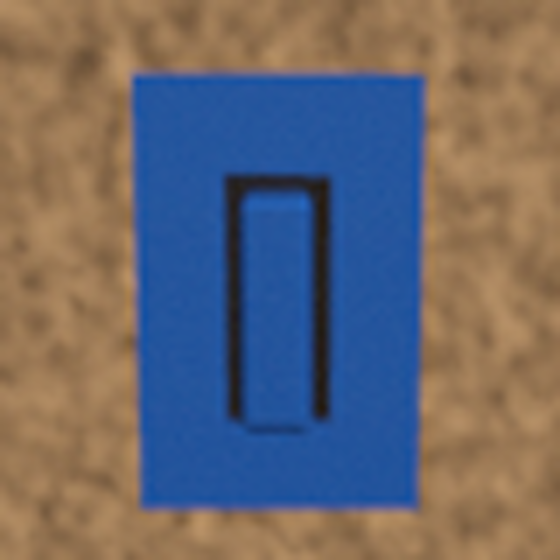

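Run:
```python
from h import *
a=np.radians(8.2); X=np.array([np.cos(a),np.sin(a),0])
Rt=R.from_matrix(np.stack([[-np.sin(a),np.cos(a),0],X,[0,0,-1]],1)); rows([570.5,263,12],Rt)
```

```text
tool-frame shift/300 [-0.0045 -0.1091  0.9214]
turn/0.5 [-0.     -0.0009 -0.0015]
```

Emit:
{"api": "play_rows", "payload": {"plan": [[[0,-0.05,0.03],[0,0,0]],[[-0.004,-0.059,0.07],[0,0,0]],[[0,0,0.1],[0,0,0]],[[0,0,0.1],[0,0,0]],[[0,0,0.1],[0,0,0]],[[0,0,0.1],[0,0,0]],[[0,0,0.1],[0,0,0]],[[0,0,0.07],[0,0,0]],[[0,0,0.03],[0,0,0]],[[0,0,0],[0,0,0]],[[0,0,0],[0,0,0]]]}}

```text
time_s: 9.7
position: [571.2, 261.8, 79.3]
tcp_rot: [0.0, 0.656, 0.755, 0.0]
wrist_force: [-0.3, -0.3, 0.9]
width: 1.002
```

Run:
```python
from h import *
a=np.radians(8.2); X=np.array([np.cos(a),np.sin(a),0])
Rt=R.from_matrix(np.stack([[-np.sin(a),np.cos(a),0],X,[0,0,-1]],1)); rows([570.5,263,12],Rt)
c=cam('wrist');cv2.imwrite('pics/wrist4.png',c['frame'])
```

```text
tool-frame shift/300 [ 0.0043 -0.0019  0.2244]
turn/0.5 [ 0.0022 -0.0002 -0.0058]
```

View pics/wrist4.png

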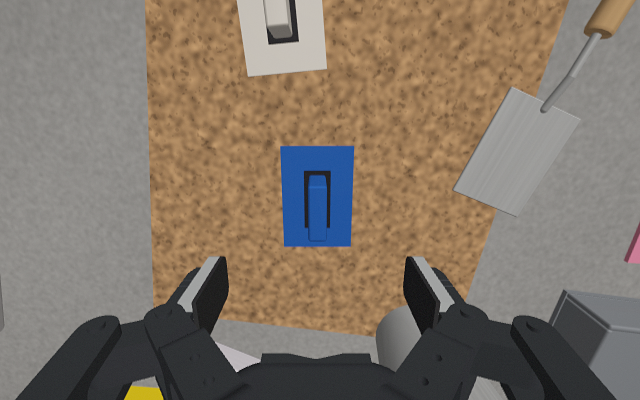

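Emit:
{"api": "play_rows", "payload": {"plan": [[[0.002,0,0.06],[0,0,0]],[[0,0,0.08],[0,0,0]],[[0,0,0.055],[0,0,0]],[[0,0,0.025],[0,0,0]],[[0,0,0],[0,0,0]]]}}

```text
time_s: 10.17
position: [570.4, 262.7, 12.1]
tcp_rot: [-0.0, 0.655, 0.755, -0.0]
wrist_force: [0.2, 0.2, 0.7]
width: 0.999
```

Run:
```python
from h import *
s=get_state(); print(s['position'],s['wrist_force'])
c=cam('wrist');cv2.imwrite('pics/wrist5.png',c['frame'])
```

```text
[570.36607737 262.7396674   12.1182891 ] [0.19376643 0.17191662 0.71162049]
```

View pics/wrist5.png

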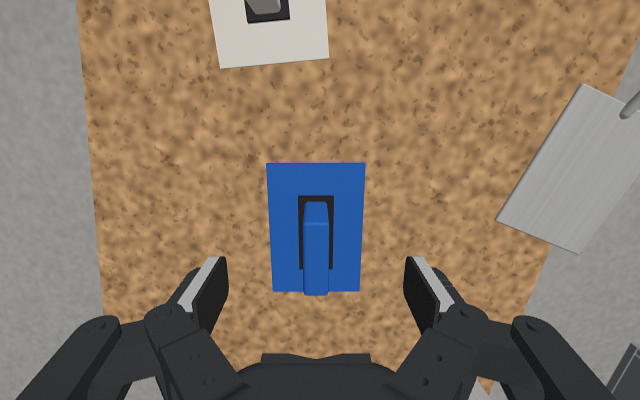

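Run:
```python
from h import *
c=cam('wrist')
P=[atz(c,*p,4) for p in [(266,163),(365,163),(273,292),(359,292)]]
print(np.array(P).round(1),np.mean(P,0)); print(proj(c,get_state()['position']))
# block top at z=42
Q=[atz(c,*p,42) for p in [(304,223),(328,223),(304,295),(327,295)]]
print(np.array(Q).round(1),np.mean(Q,0))
```

```text
[[533.4 227.6   4. ]
 [525.1 286.8   4. ]
 [623.4 240.6   4. ]
 [615.1 299.9   4. ]] [574.24102985 263.70821546   4.        ]
[316.09529719 234.44318557]
[[553.3 254.6  42. ]
 [551.5 266.7  42. ]
 [595.9 260.1  42. ]
 [594.1 272.7  42. ]] [573.6841259  263.53826997  42.        ]
```

Emit:
{"api": "play_rows", "payload": {"plan": [[[0,0.01,0],[0,0,0]],[[0,0,0],[0,0,0]]]}}

```text
time_s: 10.43
position: [575.3, 264.0, 13.8]
tcp_rot: [0.001, 0.656, 0.755, 0.002]
wrist_force: [-0.1, 0.1, 1.1]
width: 1.003
```

Emit:
{"api": "play_rows", "payload": {"plan": [[[0,0,0],[0,0,0]],[[0,0,0],[0,0,0]],[[0,0,0],[0,0,0]],[[0,0,0],[0,0,0]],[[0,0,0],[0,0,0]],[[0,0,0],[0,0,0]],[[0,0,0],[0,0,0]],[[0,0,0],[0,0,0]],[[0,0,0],[0,0,0]],[[0,0,0],[0,0,0]]], "grip": 0}}

```text
time_s: 11.27
position: [573.4, 263.4, 12.2]
tcp_rot: [-0.0, 0.655, 0.755, 0.0]
wrist_force: [-0.1, 0.3, 0.4]
width: -0.002
```

Run:
```python
from h import *
s=get_state(); print(s['position'],s['wrist_force'],s['width'])
c=cam('wrist');cv2.imwrite('pics/wrist6.png',c['frame'])
```

```text
[573.42164444 263.36596731  12.17040122] [-0.14022671  0.27969686  0.39294308] -0.0016052177079018165
```

View pics/wrist6.png

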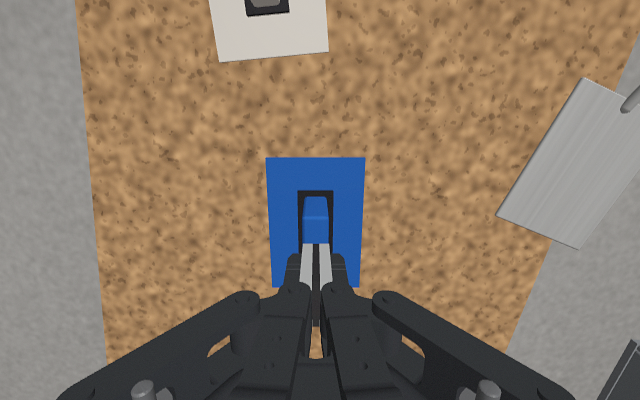

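The fingers report fully shut (width 0) and sit over the block, so nothing was gripped. The fingertips must really be higher than the reported TCP, which also explains the first missed hook. I'll measure the tip from depth.

Run:
```python
from h import *
c=cam('wrist'); s=get_state(); print(s['position'])
for u,v in [(307,246),(324,246),(307,255),(324,255),(306,270),(324,270),(295,262),(316,215),(316,235),(280,180),(285,280),(350,240)]: print(u,v,px(c,u,v).round(1))
cv2.imwrite('pics/wc6.png',cv2.resize(c['frame'][180:310,240:390],None,fx=4.5,fy=4.5,interpolation=cv2.INTER_CUBIC))
```

```text
[573.43050454 263.38068407  12.20257017]
307 246 [564.4 257.7  48.9]
324 246 [562.3 265.8  50.8]
307 255 [564.3 257.9  58.2]
324 255 [562.6 265.6  59.4]
306 270 [564.3 257.8  71.5]
324 270 [562.8 265.3  72.2]
295 262 [568.2 252.8  59.1]
316 215 [551.4 260.4  38.7]
316 235 [561.  261.7  42. ]
280 180 [544.8 237.3   4.4]
285 280 [569.3 249.6  73.1]
350 240 [578.8 286.8   3.7]
```

View pics/wc6.png

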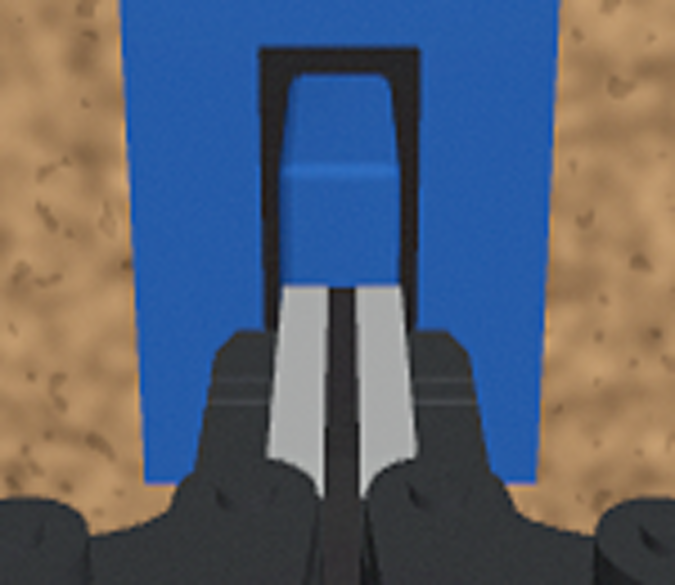

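Emit:
{"api": "play_rows", "payload": {"plan": [[[0,0,0],[0,0,0]],[[0,0,0],[0,0,0]],[[0,0,0],[0,0,0]],[[0,0,0],[0,0,0]],[[0,0,0],[0,0,0]],[[0,0,0],[0,0,0]],[[0,0,0],[0,0,0]]], "grip": 100}}

```text
time_s: 11.95
position: [573.4, 263.4, 12.2]
tcp_rot: [-0.0, 0.655, 0.755, 0.0]
wrist_force: [0.5, -0.9, 0.3]
width: 0.973
```

Run:
```python
from h import *
c=cam('wrist'); s=get_state(); print(s['position'],s['width'],s['wrist_force'])
o=-c['R'].T@c['t']; print('cam',o,'axis',c['R'][2])
for u,v in [(307,243.5),(324,243.5)]:
    d=c['R'].T@np.array([(u-c['cx'])/c['f'],(v-c['cy'])/c['f'],1]); p=o+d*(563.4-o[0])/d[0]; print(p)
cv2.imwrite('pics/wrist7.png',c['frame'])
for u,v in [(200,262),(190,290),(210,270),(420,262),(430,275),(216,300)]: print(u,v,px(c,u,v).round(1))
```

```text
[573.42431165 263.36029079  12.18334681] 1.0022585567332873 [ 0.11683806  0.0455025  -0.33857076]
cam [496.02538597 252.17378883 185.43584452] axis [ 0.30474143  0.0437501  -0.95142976]
[563.4        257.54696381  48.22478029]
[563.4        266.13401407  45.78375419]
200 262 [610.3 189.3   1.3]
190 290 [570.1 214.8  86.2]
210 270 [570.  217.5  71.5]
420 262 [557.4 308.1  64.4]
430 275 [557.  308.4  75.7]
216 300 [580.6 222.1  76.8]
```

View pics/wrist7.png

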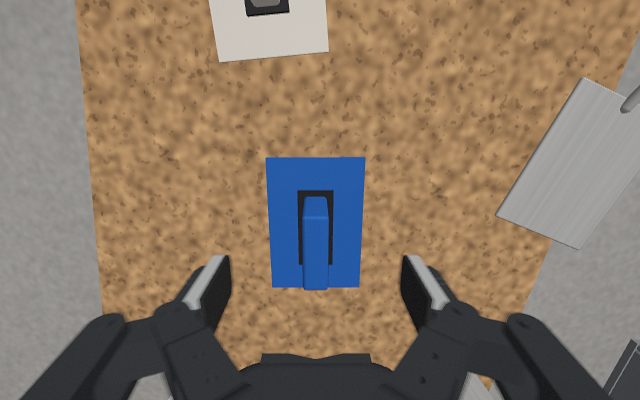

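Shut tips are at z≈47 while the reported TCP is at 12, an offset of about 35 mm along the tool. I'll descend a further 30 mm, watching the force.

Emit:
{"api": "play_rows", "payload": {"plan": [[[0,0,0.03],[0,0,0]],[[0,0,0.03],[0,0,0]],[[0,0,0.02],[0,0,0]],[[0,0,0.02],[0,0,0]],[[0,0,0.01],[0,0,0]],[[0,0,0],[0,0,0]]]}}

```text
time_s: 12.5
position: [572.7, 263.0, -22.0]
tcp_rot: [-0.0, 0.655, 0.755, -0.001]
wrist_force: [0.5, -0.5, -0.0]
width: 1.004
```

Run:
```python
from h import *
c=cam('wrist'); s=get_state(); print(s['position'],s['width'],s['wrist_force'])
cv2.imwrite('pics/wrist8.png',c['frame'])
for u,v in [(210,263),(210,270),(420,262),(430,275),(425,258),(205,257),(316,250),(316,290)]: print(u,v,px(c,u,v).round(1))
```

```text
[573.05337996 263.23526341 -21.4321245 ] 1.000277976440345 [0.97768964 0.56731385 0.56726975]
210 263 [570.3 215.   30.4]
210 270 [569.5 217.2  37.1]
420 262 [555.8 306.9  32. ]
430 275 [555.9 307.7  42.2]
425 258 [568.5 323.1   1.4]
205 257 [5.855e+02 2.029e+02 3.000e-01]
316 250 [551.4 260.1  41.9]
316 290 [569.5 262.6  42.2]
```

View pics/wrist8.png

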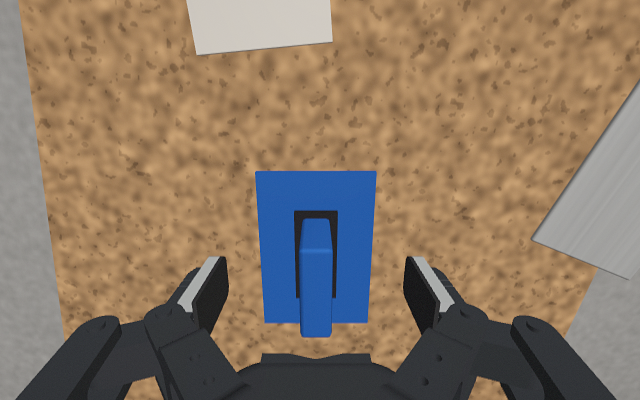

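Emit:
{"api": "play_rows", "payload": {"plan": [[[0,0,0],[0,0,0]],[[0,0,0],[0,0,0]],[[0,0,0],[0,0,0]],[[0,0,0],[0,0,0]],[[0,0,0],[0,0,0]],[[0,0,0],[0,0,0]],[[0,0,0],[0,0,0]],[[0,0,0],[0,0,0]],[[0,0,0],[0,0,0]]], "grip": 0}}

```text
time_s: 13.3
position: [573.7, 263.5, -20.5]
tcp_rot: [0.0, 0.655, 0.755, 0.0]
wrist_force: [-0.0, -0.4, 4.2]
width: 0.157
```

Run:
```python
from h import *
c=cam('wrist'); s=get_state(); print(s['position'],s['width'],s['wrist_force'])
cv2.imwrite('pics/wrist9.png',c['frame'])
```

```text
[573.6699994  263.5356809  -20.49163108] 0.15186718366613194 [-0.56191116 -0.35967101  2.61506702]
```

View pics/wrist9.png

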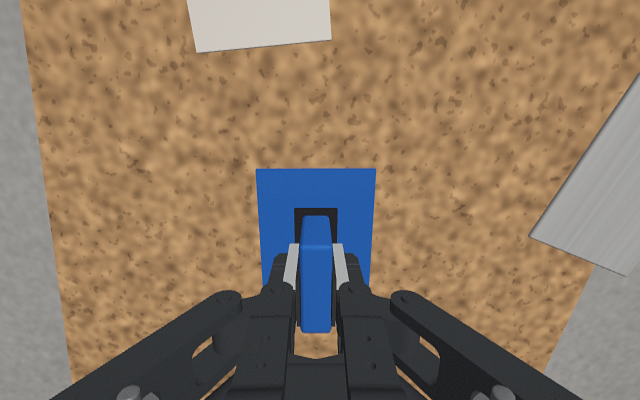

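Gripped: width 0.155 is about 13 mm, matching the 14 mm handle. Next I lift and move to a view pose over the reader.

Emit:
{"api": "play_rows", "payload": {"plan": [[[0,0,-0.03],[0,0,0]],[[0,0,-0.06],[0,0,0]],[[0,0,-0.1],[0,0,0]],[[0,0,-0.1],[0,0,0]],[[0,0,-0.1],[0,0,0]],[[0,0,-0.1],[0,0,0]],[[0,0,-0.1],[0,0,0]],[[0,0,-0.1],[0,0,0]],[[0,0,-0.1],[0,0,0]],[[0,0,-0.1],[0,0,0]],[[0,0,-0.06],[0,0,0]],[[0,0,-0.03],[0,0,0]],[[0,0,0],[0,0,0]]]}}

```text
time_s: 14.43
position: [574.1, 263.8, 275.3]
tcp_rot: [0.001, 0.655, 0.755, 0.002]
wrist_force: [0.3, 0.4, -2.6]
width: 0.153
```

Emit:
{"api": "play_rows", "payload": {"plan": [[[-0.05,0.01,0],[0,0,0]],[[-0.08,0.012,0],[0,0,0]],[[-0.1,0.014,0],[0,0,0]],[[-0.1,0.014,0],[0,0,0]],[[-0.1,0.014,0],[0,0,0]],[[-0.1,0.014,0],[0,0,0]],[[-0.1,0.014,0],[0,0,0]],[[-0.1,0.014,0],[0,0,0]],[[-0.1,0.014,0],[0,0,0]],[[-0.1,0.014,0],[0,0,0]],[[-0.1,0.014,0],[0,0,0]],[[-0.1,0.014,0],[0,0,0]],[[-0.08,0.014,0],[0,0,0]],[[-0.05,0.01,0],[0,0,0.1]],[[0,0,0],[0,0,0.14]],[[0,0,0],[0,0,0.14]],[[0,0,0],[0,0,0.1]],[[0,0,0],[0,0,0]],[[0,0,0],[0,0,0]]]}}

```text
time_s: 16.02
position: [680.5, -104.3, 271.0]
tcp_rot: [-0.001, 0.741, 0.672, -0.002]
wrist_force: [-0.2, 0.3, -0.2]
width: 0.152
```

Run:
```python
from h import *
import pickle
s=get_state(); print(s['position'],s['width'],s['wrist_force'],s['tcp_rot'])
c=cam('wrist'); pickle.dump((c,s),open('wrist10.pkl','wb'))
cv2.imwrite('pics/wrist10.png',c['frame'])
```

```text
[ 680.52330951 -104.32069512  271.0235304 ] 0.15224082333951175 [-0.2346035   0.33608229 -0.22376765] [-0.00112192  0.74091621  0.67159441 -0.00169112]
```

View pics/wrist10.png

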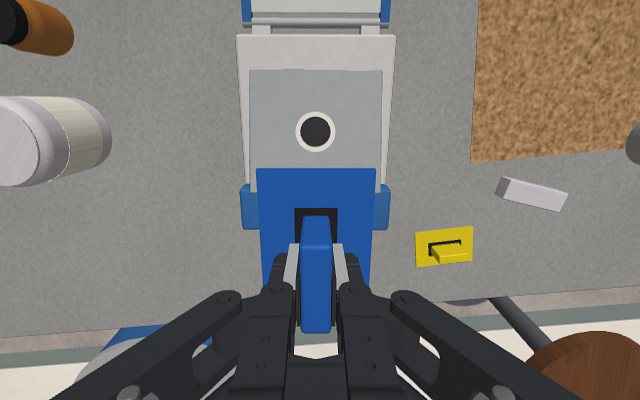

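The panel is held, the window is at (315,131), and the stage's lower edge is at row 70. Next I fit the face.

Run:
```python
from h import *
import pickle
c,s=pickle.load(open('wrist10.pkl','rb')); P=cloud(c)
m=np.zeros((400,640),bool); m[74:162,256:376]=1; cv2_m=np.hypot(*np.meshgrid(np.arange(640)-315,np.arange(400)-131))<24; m&=~cv2_m
Q=P[m]; print(len(Q))
for i in range(5):
    ce=Q.mean(0);n=np.linalg.svd(Q-ce,full_matrices=False)[2][2]; n*=np.sign(n[2]); d=(Q-ce)@n; Q=Q[abs(d)<2.5*d.std()]
print(len(Q),d.std(),ce,n,np.degrees(np.arccos(n[2])),np.degrees(np.arctan2(-n[1],-n[0])))
# window centre by dark blob
g=cv2.cvtColor(c['frame'],cv2.COLOR_BGR2GRAY); mm=np.zeros_like(g); mm[108:155,292:340]=(g[108:155,292:340]<90)
M=cv2.moments(mm,True); u,v=M['m10']/M['m00'],M['m01']/M['m00']; print(u,v,M['m00'])
def onplane(u,v):
    o=-c['R'].T@c['t']; d=c['R'].T@np.array([(u-c['cx'])/c['f'],(v-c['cy'])/c['f'],1]); return o+d*((ce-o)@n)/(d@n)
w=onplane(u,v); print('win',w)
e=[onplane(*p) for p in [(250,70),(382,71)]]; print(e, np.linalg.norm(e[0]-e[1]),np.linalg.norm((e[0]+e[1])/2-w))
d=e[1]-e[0]; print('yaw',np.degrees(np.arctan2(d[0],d[1])))
# panel in hand top plate plane
m=np.zeros((400,640),bool); m[172:204,262:372]=1; m[172:290,266:290]=1;m[172:240,345:366]=1; m[172:250,285:345]&=False; Q=P[m]
for i in range(5):
    c2=Q.mean(0);k=np.linalg.svd(Q-c2,full_matrices=False)[2][2]; k*=np.sign(k[2]); dd=(Q-c2)@k; Q=Q[abs(dd)<2.5*dd.std()]
print('panel',len(Q),dd.std(),c2,k)
```

```text
8771
8554 0.6878670167028865 [616.39039683 -97.83171986 112.22803746] [-0.25501718  0.02546361  0.96660118] 14.849758795712754 -5.702116661752288
314.94736842105266 131.11111111111111 684.0
win [ 632.56068471 -100.18123505  116.55611859]
[array([ 565.19670941, -161.56345543,  100.40058505]), array([579.75229906, -24.70644535, 100.63548175])] 137.62907242042908 62.58769359206027
yaw 6.070938484650743
panel 4125 10.569709258934155 [ 658.78331594 -105.98391999  301.25475603] [-0.75147723 -0.00974874  0.659687  ]
```

Run:
```python
from h import *
import pickle
c,s=pickle.load(open('wrist10.pkl','rb')); P=cloud(c)
for u,v in [(262,180),(316,180),(370,180),(262,200),(370,200),(265,240),(367,240)]: print(u,v,P[v,u].round(1))
Q=np.concatenate([P[172:200,262:372].reshape(-1,3),P[172:235,262:285].reshape(-1,3),P[172:235,348:368].reshape(-1,3)])
for i in range(6):
    c2=Q.mean(0);k=np.linalg.svd(Q-c2,full_matrices=False)[2][2]; k*=np.sign(k[2]); dd=(Q-c2)@k; Q=Q[abs(dd)<max(1,2*dd.std())]
print(len(Q),dd.std(),c2,k)
a,b=[atz(c,*p,c2[2]) for p in [(256.5,168.5),(376,168)]]; print(a,b,np.linalg.norm(a-b))
q=s['tcp_rot'];Rc=R.from_quat([q[1],q[2],q[3],q[0]]); 
for p in (a,b): print('tool frame',Rc.inv().apply(p-s['position']))
print('norm tool',Rc.inv().apply(k))
```

```text
262 180 [ 638.  -127.   295.4]
316 180 [ 640.7 -100.   295.2]
370 180 [643.6 -72.8 294.4]
262 200 [ 648.4 -128.6  295.6]
370 200 [654.6 -73.2 293.5]
265 240 [ 670.5 -130.2  296.3]
367 240 [676.6 -76.  294.8]
4976 0.48016528220291566 [ 647.03815802 -101.60182156  295.51849925] [ 0.0089058  -0.00148015  0.99995925]
[ 631.89617869 -128.84400297  295.51849925] [637.48253657 -69.79182345 295.51849925] 59.31582672245319
tool frame [-29.19130595 -46.08812384 -24.28469635]
tool frame [ 30.12407329 -46.31100765 -24.34307687]
norm tool [-0.00159999  0.00507404 -0.99998585]
```

```bash
cat >> h.py <<'E'
def goal(h,tilt=14.8,yaw=-5.8,w=(631.8,-99.6,116.5),off=(0.5,-1.2,-20.4)):
    t,a=np.radians([tilt,yaw]); n=np.array([-np.sin(t)*np.cos(a),-np.sin(t)*np.sin(a),np.cos(t)]); u=np.array([np.cos(t)*np.cos(a),np.cos(t)*np.sin(a),np.sin(t)])
    Rt=R.from_matrix(np.stack([np.cross(n,u),u,-n],1)); return np.array(w)+h*n-Rt.apply(off),Rt,n,u
E
python3 - <<'E'
from h import *
g,Rt,n,u=goal(60); print(g); rows(g,Rt)
E
```

```text
[622.83985353 -99.19243433 155.0927411 ]
tool-frame shift/300 [-0.0028 -0.1927  0.3886]
turn/0.5 [-5.227e-01  4.000e-04  7.000e-03]
```

Emit:
{"api": "play_rows", "payload": {"plan": [[[0,-0.04,0.04],[0,0,0]],[[0,-0.05,0.08],[0,0,0]],[[0,-0.05,0.1],[0,0,0]],[[-0.003,-0.053,0.1],[0,0,0]],[[0,0,0.069],[0,0,0]],[[0,0,0],[-0.13,0,0]],[[0,0,0],[-0.15,0,0]],[[0,0,0],[-0.15,0,0]],[[0,0,0],[-0.093,0,0.007]],[[0,0,0],[0,0,0]],[[0,0,0],[0,0,0]]]}}

```text
time_s: 16.98
position: [623.4, -98.4, 156.2]
tcp_rot: [0.096, 0.736, 0.665, 0.087]
wrist_force: [0.8, 0.8, -1.1]
width: 0.157
```

Run:
```python
from h import *
import pickle
s=get_state(); print(s['position'],s['width'],s['wrist_force'],s['tcp_rot'])
g,Rt,n,u=goal(60); rows(g,Rt)
c=cam('wrist'); s=get_state();pickle.dump((c,s),open('wrist11.pkl','wb'))
cv2.imwrite('pics/wrist11.png',c['frame'])
print('cam',-c['R'].T@c['t'])
```

```text
[623.40744663 -98.40435237 156.22345791] 0.1566031917446785 [ 0.8171531   0.83605704 -1.08476646] [0.09592401 0.73571735 0.66482975 0.08671778]
tool-frame shift/300 [-0.0028 -0.0025  0.0032]
turn/0.5 [ 0.0021 -0.0002  0.0002]
cam [504.04719995 -86.20857262 303.34687184]
```

View pics/wrist11.png

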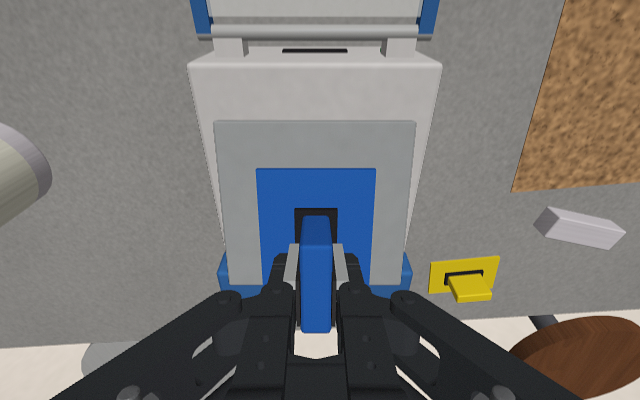

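```bash
cat > chk.py <<'E'
from h import *
import pickle,sys
def fit(Q):
    for i in range(6):
        ce=Q.mean(0);k=np.linalg.svd(Q-ce,full_matrices=False)[2][2]; dd=(Q-ce)@k; Q=Q[abs(dd)<max(1,2*dd.std())]
    return ce,k*(1 if k[2]>0 else -1),dd.std(),len(Q)
E
python3 - <<'E'
from chk import *
c,s=pickle.load(open('wrist11.pkl','rb')); P=cloud(c)
q=s['tcp_rot'];Rc=R.from_quat([q[1],q[2],q[3],q[0]])
st=np.concatenate([P[126:162,222:408].reshape(-1,3),P[126:240,225:250].reshape(-1,3),P[126:240,382:402].reshape(-1,3)])
pa=np.concatenate([P[172:200,262:372].reshape(-1,3),P[172:235,264:285].reshape(-1,3),P[172:235,348:368].reshape(-1,3)])
cs,ns,a,b=fit(st); print('stage tool n',Rc.inv().apply(ns),a,b,'tool z of stage',(Rc.inv().apply(cs-s['position'])), 'tilt',np.degrees(np.arccos(ns[2])))
cp,np_,a,b=fit(pa); print('panel tool n',Rc.inv().apply(np_),a,b,Rc.inv().apply(cp-s['position']))
def onp(u,v,ce,n):
    o=-c['R'].T@c['t']; d=c['R'].T@np.array([(u-c['cx'])/c['f'],(v-c['cy'])/c['f'],1]); return Rc.inv().apply(o+d*((ce-o)@n)/(d@n)-s['position'])
for p in [(214,122),(415,121.5),(219,200),(409.5,200)]: print('st',p,onp(*p,cs,ns).round(1))
for p in [(256.5,168.5),(376,168)]: print('pa',p,onp(*p,cp,np_).round(1))
cv2.imwrite('pics/wc11.png',cv2.resize(c['frame'][100:250,190:440],None,fx=3.2,fy=3.2,interpolation=cv2.INTER_CUBIC))
E
```

```text
stage tool n [ 2.29142534e-04  2.94839212e-03 -9.99995627e-01] 0.48715609557316286 10336 tool z of stage [ -3.61215617 -38.49567378  40.79418065] tilt 14.796239953015975
panel tool n [ 3.58538478e-04  3.81694934e-03 -9.99992651e-01] 0.47969542917690233 5075 [  0.05687647 -34.36183172 -24.19598334]
st (214, 122) [-69.2 -65.8  40.7]
st (415, 121.5) [ 67.5 -66.1  40.7]
st (219, 200) [-71.3 -10.   40.9]
st (409.5, 200) [69.1 -9.9 40.9]
pa (256.5, 168.5) [-29.4 -47.5 -24.3]
pa (376, 168) [ 29.9 -47.7 -24.2]
```

View pics/wc11.png

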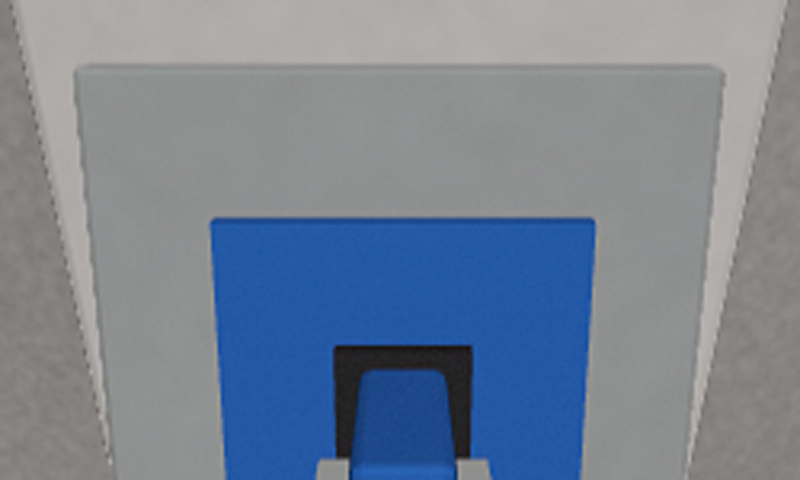

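Panel and face are parallel to within about 0.1°, with a 61 mm gap and centring within about 1 mm. I'll approach 55 mm first.

Emit:
{"api": "play_rows", "payload": {"plan": [[[-0.004,0,0.03],[0,0,0]],[[0,0.001,0.04],[0,0,0]],[[0,0,0.04],[0,0,0]],[[0,0,0.035],[0,0,0]],[[0,0,0.025],[0,0,0]],[[0,0,0.01],[0,0,0]],[[0,0,0],[0,0,0]],[[0,0,0],[0,0,0]]]}}

```text
time_s: 17.7
position: [638.3, -100.7, 104.2]
tcp_rot: [0.096, 0.736, 0.664, 0.088]
wrist_force: [0.5, 0.4, -1.8]
width: 0.152
```

```bash
cat > c2.py <<'E'
from chk import *
c=cam('wrist'); s=get_state(); P=cloud(c); n_=sys.argv[1]
cv2.imwrite(f'pics/wrist{n_}.png',c['frame']); cv2.imwrite(f'pics/wc{n_}.png',cv2.resize(c['frame'][100:290,180:450],None,fx=2.9,fy=2.9,interpolation=cv2.INTER_CUBIC)); pickle.dump((c,s),open(f'wrist{n_}.pkl','wb'))
g,Rt,n,u=goal(0); print(s['position'],s['width'],s['wrist_force'],'normal F',s['wrist_force']@n,'along slope',s['wrist_force']@u,'torque',s['ft_torque']); rows(g,Rt)
E
python3 c2.py 12
```

```text
[ 638.44536269 -100.78173244  104.64547821] 0.15472033513195954 [ 0.75884091 -1.02502201 -0.87933309] normal F -1.0694704859771136 along slope 0.6054357150362006 torque [0.05764354 0.30339987 0.01713479]
tool-frame shift/300 [-0.     -0.0077  0.024 ]
turn/0.5 [ 0.0073 -0.0013 -0.0022]
```

View pics/wrist12.png

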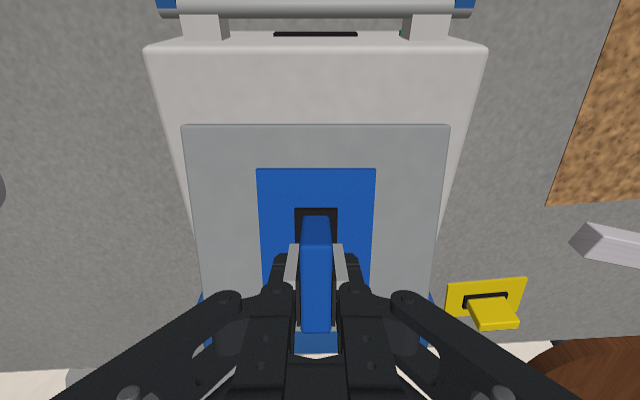

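```bash
cat > c3.py <<'E'
from chk import *
# args: file, stage corner pixels L R at lower edge, panel L R
def rep(f,stp,pap):
    c,s=pickle.load(open(f,'rb')); P=cloud(c); q=s['tcp_rot'];Rc=R.from_quat([q[1],q[2],q[3],q[0]])
    st=np.concatenate([P[130:162,200:430].reshape(-1,3),P[130:230,205:248].reshape(-1,3),P[130:230,384:428].reshape(-1,3)])
    pa=np.concatenate([P[172:200,262:372].reshape(-1,3),P[172:235,264:285].reshape(-1,3),P[172:235,348:368].reshape(-1,3)])
    cs,ns,a,b=fit(st); cp,npp,a2,b2=fit(pa)
    T=Rc.inv().apply
    print('n st',T(ns).round(4),a,'n pa',T(npp).round(4),a2,'gap underside',(T(cs-s['position'])[2]-T(cp-s['position'])[2]-4).round(2))
    def onp(u,v,ce,n):
        o=-c['R'].T@c['t']; d=c['R'].T@np.array([(u-c['cx'])/c['f'],(v-c['cy'])/c['f'],1]); return T(o+d*((ce-o)@n)/(d@n)-s['position'])
    for p in stp: print('st',p,onp(*p,cs,ns).round(1))
    for p in pap: print('pa',p,onp(*p,cp,npp).round(1))
E
python3 -c "
from c3 import *
rep('wrist12.pkl',[(181,126),(449.5,125),(187,170),(444,170)],[(256.5,168.5),(376,168)])"
```

```text
n st [ 7.e-04  3.e-03 -1.e+00] 0.4852379893371092 n pa [ 1.0e-04  4.5e-03 -1.0e+00] 0.47442876704869924 gap underside 6.79
st (181, 126) [-68.4 -66.2 -13.1]
st (449.5, 125) [ 68.4 -66.6 -13. ]
st (187, 170) [-68.3 -43.4 -13.1]
st (444, 170) [ 68.6 -43.2 -13. ]
pa (256.5, 168.5) [-29.1 -46.5 -23.9]
pa (376, 168) [ 30.1 -46.7 -23.9]
```

View pics/wc12.png

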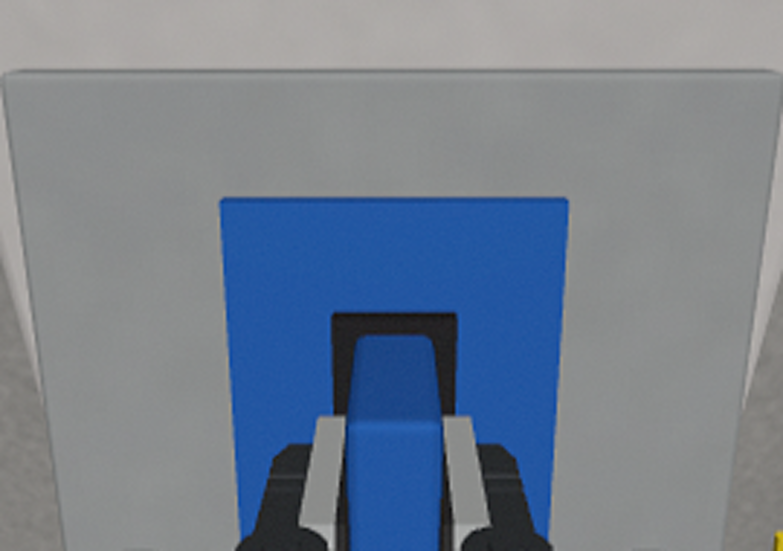

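Emit:
{"api": "play_rows", "payload": {"plan": [[[-0.001,-0.003,0.01],[0,0,0]],[[0,0,0.008],[0,0,0]],[[0,0,0],[0,0,0]],[[0,0,0],[0,0,0]]]}}

```text
time_s: 18.08
position: [638.7, -101.2, 99.0]
tcp_rot: [0.096, 0.736, 0.664, 0.088]
wrist_force: [0.0, -0.0, -1.9]
width: 0.156
```

Emit:
{"api": "play_rows", "payload": {"plan": [[[0,0,0.004],[0,0,0]],[[0,0,0],[0,0,0]],[[0,0,0],[0,0,0]]]}}

```text
time_s: 18.33
position: [639.0, -101.2, 97.8]
tcp_rot: [0.096, 0.736, 0.664, 0.088]
wrist_force: [0.3, -0.4, -1.3]
width: 0.155
```

```bash
python3 c2.py 13; python3 -c "
from c3 import *
rep('wrist13.pkl',[],[(256.5,168.5),(376,168)])"
```

```text
[ 639.06660585 -101.18254303   97.82544797] 0.1537187011065466 [-0.46021414  0.97998098 -0.14644589] normal F 0.0006682343848272607 along slope -0.5758246294686613 torque [0.01546844 0.37814211 0.01434774]
tool-frame shift/300 [ 0.0011 -0.0039  0.0015]
turn/0.5 [ 0.0066 -0.0013 -0.0023]
n st [ 7.0e-04  2.7e-03 -1.0e+00] 0.48461015433645005 n pa [ 5.e-04  4.e-03 -1.e+00] 0.48111344310029985 gap underside 0.38
pa (256.5, 168.5) [-29.2 -46.2 -24.2]
pa (376, 168) [ 30.1 -46.4 -24.2]
```

Gap 0.4 mm and no contact yet. I'll press in about 0.6 mm steps.

Emit:
{"api": "play_rows", "payload": {"plan": [[[0,0,0.003],[0,0,0]],[[0,0,0],[0,0,0]],[[0,0,0],[0,0,0]]]}}

```text
time_s: 18.63
position: [639.3, -101.2, 97.4]
tcp_rot: [0.097, 0.736, 0.664, 0.088]
wrist_force: [-1.2, 0.8, 4.4]
width: 0.153
```

Emit:
{"api": "play_rows", "payload": {"plan": [[[0,0,0.002],[0,0,0]],[[0,0,0],[0,0,0]],[[0,0,0],[0,0,0]]]}}

```text
time_s: 18.88
position: [639.3, -101.2, 97.3]
tcp_rot: [0.097, 0.736, 0.664, 0.088]
wrist_force: [-4.2, 0.8, 9.4]
width: 0.157
```

Emit:
{"api": "play_rows", "payload": {"plan": [[[0,0,0],[0,0,0]],[[0,0,0],[0,0,0]],[[0,0,0],[0,0,0]],[[0,0,0],[0,0,0]],[[0,0,0],[0,0,0]],[[0,0,0],[0,0,0]]]}}

```text
time_s: 19.38
position: [639.4, -101.3, 97.4]
tcp_rot: [0.097, 0.736, 0.664, 0.088]
wrist_force: [-4.1, 0.7, 9.9]
width: 0.159
```

```bash
python3 c2.py 14; python3 -c "
from c3 import *
rep('wrist14.pkl',[(176,127),(454,126)],[(256.5,168.5),(376,168)])
t=cam('top'); cv2.imwrite('pics/top14.png',t['frame'])
c=cam('scene');cv2.imwrite('pics/s14.png',cv2.resize(c['frame'][170:290,240:400],(800,600),interpolation=cv2.INTER_CUBIC))
"
```

```text
[ 639.36449022 -101.2219009    97.34480337] 0.1480987005930595 [-4.14420532  0.80885516  9.82546516] normal F 10.57356992022709 along slope -1.5553577540320103 torque [0.10284476 0.82959442 0.00989195]
tool-frame shift/300 [ 0.0012 -0.0045 -0.0003]
turn/0.5 [ 0.0077 -0.0008 -0.0022]
n st [ 3.0e-04  3.5e-03 -1.0e+00] 0.4828695757055968 n pa [ 0.001   0.0041 -1.    ] 0.48280439476467996 gap underside -0.09
st (176, 127) [-68.  -66.  -20.4]
st (454, 126) [ 67.6 -66.4 -20.4]
pa (256.5, 168.5) [-29.2 -46.2 -24.3]
pa (376, 168) [ 30.  -46.4 -24.3]
```

View pics/wrist14.png

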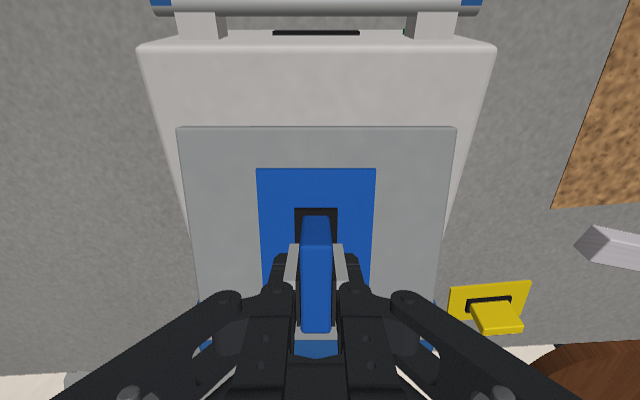

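View pics/s14.png

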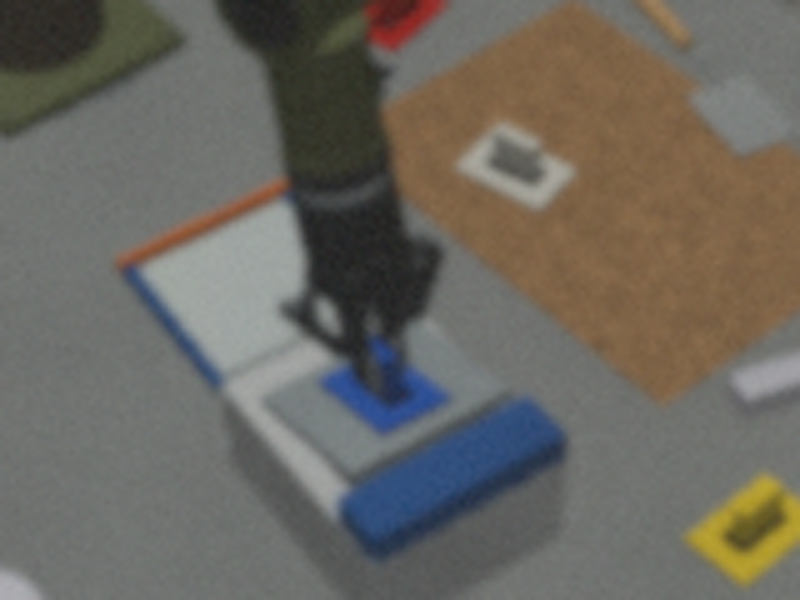

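View pics/top14.png

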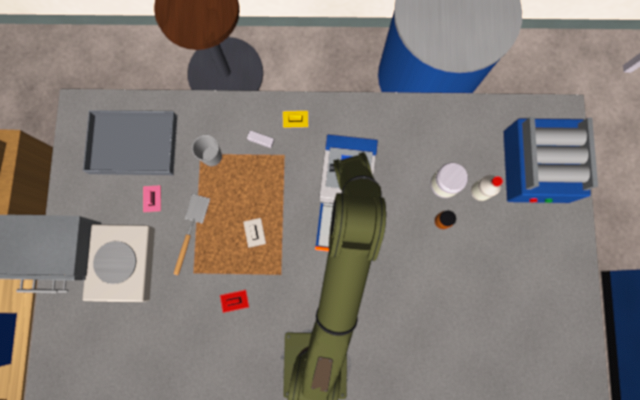

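Run:
```python
from h import *
import pickle
c=pickle.load(open('top3.pkl','rb')); 
for z in (60,74,100): 
    l=atz(c,317.5,247.5,z); r=atz(c,364,251.5,z); print(z,l.round(1),r.round(1),np.linalg.norm(l-r))
s=get_state(); print(s['time_s'],s['wrist_force'])
# scene bar now; in crop (120,263) scale 5
c=cam('scene')
for z in (60,74,100,140): print(z,atz(c,240+118/5,170+263/5,z).round(1))
print('expected right end', np.array([632,-99,0])-115*np.array([.995,-.1,0])-150*np.sin(1.5)*np.array([.995,-.1,0])-80*np.array([.1,.995,0]))
```

```text
60 [ 3.787e+02 -2.000e-01  6.000e+01] [ 368.  -153.3   60. ] 153.485328045478
74 [ 3.776e+02 -3.000e-01  7.400e+01] [ 367.  -152.1   74. ] 152.16649518319483
100 [375.7  -0.4 100. ] [ 365.2 -149.8  100. ] 149.71723415324038
19.5333 [-5.05119893 -0.0889782   8.99397664]
60 [ 349.7 -145.3   60. ]
74 [ 361.7 -152.2   74. ]
100 [ 384.1 -164.9  100. ]
140 [ 418.6 -184.5  140. ]
expected right end [ 360.69887325 -152.1375752     0.        ]
```

The guard bar's right end matches the fully-down prediction: (362,-152) measured at z=74 against (361,-152) expected. I'm handing in.

```bash
python3 -c "
from workcell import *
s=get_state();print(s['time_s'],s['wrist_force'],s['width']);print(close_job())"
```

```text
19.5833 [-5.15188873  0.46275013  9.76849919] 0.15373901010551194
the job is handed in; nothing more can be done
None
```

I swung the guard fully down, picked up the blue panel by its handle, and handed in at 19.6 s while still gripping it and pressing it flush on the face over the window.

**Last checks**
- **Push:** about 10 to 11 N square to the face.
- **Grip:** opening 0.154 of the stroke, about 13 mm, which fits the 14 mm handle.
- **Flushness:** panel and face parallel within about 0.1°, with a measured gap of about 0 mm.
- **Centring:** the panel covers the window and is within about 1 mm of the face's centre. This comes from the plate edges, because the panel hides the window.
- **Guard:** the bar end matched the fully-down position within about 1 mm.
- **Other things on the bench:** the white panel and the other items look unmoved in the final top view.

**What went wrong on the way**
- **Two misses:** the first hook of the guard slid over the bar without force. The first grasp closed on air above the handle.
- **Cause and fix:** the real fingertips sit about 35 mm short of the reported TCP along the tool axis. I corrected for that from the wrist camera.

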